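Turn round the row of topping shakers

ROBOT

A 6-joint arm with a two-finger parallel gripper is mounted at the origin on the work surface. World frame = base frame: x ahead of the robot, y to its left, z up, the work surface at z = 0. Lengths are in m, angles in degrees, forces in N, time in s.
With the tool pointing down it reaches from about 0.4 to 0.825 m from the base axis. Payload 7 kg.
Tool frame: the origin (TCP) lies at the very end of the fingers, on their centre line; the grasp point (between the pads) lies 19 mm behind it; z points along the fingers, y is the direction in which the jaws open and shut (so a half turn about z gives the same grasp; the last joint's range is limited). The gripper opens to 88 mm and grips with 3 to 60 N. Pads are 19 mm wide; open, the fingers measure 130 mm over their backs; the gripper's body (78 mm by 193 mm) begins 47 mm behind the grasp point.
Start: joints at [92.939, 20.546, 0.682, 0, -70.136, -16.507], TCP at [0.158, 0.656, 0.227] pointing down, gripper open.
Joint ranges: [-176.03, 176.03], [-82.01, 121.73], [-58.28, 71.71], [-173.87, 95.51], [-174.79, -0.11], [-173.66, 173.66]. Speed limits (degrees/s): [136.94, 136.94, 172.46, 180, 180, 180].

INTERFACE

Orientations are given as [roll, pitch, yaw] about the fixed x, y, z axes, in that order (R = Rz(yaw) Ry(pitch) Rx(roll)).
In Python, from plant import ctrl, snapshot, workorder gives the robot as it stands. The module is installed in compiled form; this text tells all that it offers.
- The arm moves only by the shell command python3 -m creep 'ROWS'. ROWS is JSON, a list of rows, each a list of 5 numbers: the shift along the tool's x, y, z scaled (see below), then the turn about the tool's z scaled (see below), then the finger opening in mm, from 0 to 87.6. A call has exactly 8 rows; each row is the pose to reach, as a shift and turn from the pose commanded when the call began, along the tool's axes at that moment, turning the shorter way round; what a row does not reach only later rows make up. The controller multiplies each number of a shift by 0.1 m and each number of a turn by 180 degrees. A row lasts 1/12 s, in which the tool goes at most 41.7 mm and 7.16 degrees, less where a joint would pass 70% of its speed; a pose out of reach is approached as far as the arm can. A call with a number of a shift or a turn outside -1 to 1 is refused whole. A call with a gripper value outside its range is refused whole. The fingers move at their own pace and stop on an object; the grip force is fixed at half the most. Time passes only in rows, so rows that repeat a pose let the fingers close, or fill a call up. It gives the time, the measured TCP pose, the force and the opening at its end, in the units of the state.
- ctrl.get_obs(): the state, without advancing time (a new reading comes with each control period).
- snapshot(name): name is "side" or "top"; returns a dict with "img" (400x640x3 uint8, blue, green, red), "camera_matrix" (3x3 intrinsics, pixels), "xyz" and "rotation" of the camera in the world. Camera axes: x right, y up, looking along -z (the intrinsics and any distortion apply to the point x, -y, -z); pixel columns grow to the right and rows downward; lengths in m; the calibration is good to about 2 mm. A picture is of the moment at which its call begins. There is no depth.
- workorder.close_job(): hands the job in, once; it reports no verdict.
The state is a dict: "clock": time; "joint_pos": joint angles; "qvel": joint speeds; "tau": joint torques, N m; "tool_pos": TCP position; "orientation": TCP orientation; "force": force on the tool from outside, world axes, zero at the start; "moment": the same for the moment, N m; "opening": finger opening in m.
Only numpy, scipy, OpenCV 4.12 (cv2) and the standard library are available. Lean on these libraries where they do the work, as an engineer would, in place of code of your own. Each camera call takes 0.05 s, during which the arm holds its last target.

TASK

Move all four topping shakers from the plywood carrier into the empty aluminium tray in reverse order, one to a compartment: the shaker that stood nearest the carrier's blue end goes to the compartment farthest from the tray's blue end, and so on, so that the one that stood farthest ends up next to the tray's blue end. Keep the shakers upright and leave each standing flat on the floor of its compartment; leave the rolling pin, the mug and the bowl where they are.

Things in the scene. Friction and masses are not known exactly. Their poses are not given: they have to be found in the camera images.
- carrier: plywood carrier holding the shakers, fixed: open box 90 (x) by 330 (y) by 22 mm high, walls, floor and cross walls 5 mm; four compartments in a row, each 80 (x) by 76 mm (y), centred at y = +122, +41, -41, -122 mm. Origin: centre of the box's underside. Outside its own +y end a bright blue block (22 mm long and high): the blue end. Row along world y within 0.12 rad
- tray: the empty aluminium tray to fill, fixed: sizes, compartments, origin, axes and blue block at its own +y end as the carrier's; compartment floors 5 mm above its underside, no mats. Row along world y within 0.12 rad, either nearer to the robot than the carrier or farther
- shaker_red_mid (a point): centre, 45 mm above the foot, of the shaker with the red lid: an upright closed round steel shaker 90 mm high, body 46 mm in diameter to 66 mm up, above it a domed red lid 48 mm in diameter; a red band near its foot; about 0.16 kg; its z axis points up
- shaker_yellow_mid (a point): centre, 45 mm above the foot, of the shaker with the yellow lid: an upright closed round steel shaker 90 mm high, body 46 mm in diameter to 66 mm up, above it a domed yellow lid 48 mm in diameter; a yellow band near its foot; about 0.16 kg; its z axis points up
- shaker_green_mid (a point): centre, 45 mm above the foot, of the shaker with the green lid: an upright closed round steel shaker 90 mm high, body 46 mm in diameter to 66 mm up, above it a domed green lid 48 mm in diameter; a green band near its foot; about 0.16 kg; its z axis points up
- shaker_white_mid (a point): centre, 45 mm above the foot, of the shaker with the white lid: an upright closed round steel shaker 90 mm high, body 46 mm in diameter to 66 mm up, above it a domed white lid 48 mm in diameter; a white band near its foot; about 0.16 kg; its z axis points up
- mat_red: the red square rubber mat, 70 x 70 mm, 3 mm thick, fixed on the floor of one compartment of the carrier; origin: centre of its underside. At the start the shaker with the red lid stands on it, up to 6 mm off its centre each way, so it still shows afterwards where that shaker stood
- mat_yellow: the yellow square rubber mat, 70 x 70 mm, 3 mm thick, fixed on the floor of one compartment of the carrier; origin: centre of its underside. At the start the shaker with the yellow lid stands on it, up to 6 mm off its centre each way, so it still shows afterwards where that shaker stood
- mat_green: the green square rubber mat, 70 x 70 mm, 3 mm thick, fixed on the floor of one compartment of the carrier; origin: centre of its underside. At the start the shaker with the green lid stands on it, up to 6 mm off its centre each way, so it still shows afterwards where that shaker stood
- mat_white: the white square rubber mat, 70 x 70 mm, 3 mm thick, fixed on the floor of one compartment of the carrier; origin: centre of its underside. At the start the shaker with the white lid stands on it, up to 6 mm off its centre each way, so it still shows afterwards where that shaker stood
- rolling_pin: the wooden rolling pin lying on the bench to the robot's left, 460 mm long, 60 mm thick, origin under its middle; to be left alone
- mug: the white mug on the bench to the robot's right, 84 mm wide without its handle, 95 mm high, origin under its centre; to be left alone
- bowl: the steel bowl on the bench to the robot's right, 150 mm wide, 70 mm high, origin under its centre; to be left alone

How it is judged:
By the outcome, as a careful person would: the job done as asked, in the order asked, and still so for the second after the job is handed in, with the robot touching nothing.
It also fails if it takes over 109 s, if anything falls off the work surface, if the arm or the gripper's body presses on something with over 40 N, if the wrist force passes 120 N, or if a joint passes its speed limit or range.

## Working session

There is one attempt and no reset: what is moved stays moved. The work goes in short steps, Python scripts to look and compute and a shell command to move; the robot and the scene stay as the last step left them, time stands still between calls to the robot, and variables do not carry over. Pictures are saved under pics/ and viewed, and the job is handed in when it is done.

```bash
mkdir -p pics
python3 - <<'E'
from plant import ctrl, snapshot
import cv2
print(ctrl.get_obs())
for n in("top","side"):
    s=snapshot(n); cv2.imwrite(f"pics/{n}0.png",s["img"]); print(n,s["camera_matrix"],s["xyz"],s["rotation"],s.keys())
E
```

```text
{'clock': 0.0, 'joint_pos': array([ 9.29381197e+01,  2.05912134e+01,  6.32086493e-01, -2.08417578e-02,
       -7.01357887e+01, -1.65064970e+01]), 'qvel': array([-0.06797243,  0.0613028 ,  0.0114421 , -0.04660232, -0.0380494 ,
        0.12236137]), 'tau': array([ 1.17076328e-03, -5.82722104e+01,  2.93057531e+01,  6.99724495e+00,
        7.05740356e-03, -1.55809826e-04]), 'tool_pos': array([0.15827126, 0.65566046, 0.22561011]), 'orientation': array([ 1.79903429e+02, -8.18556009e-03, -1.35754685e+01]), 'force': array([ 0.33456391,  0.14421918, -1.16351104]), 'moment': array([-0.03461268, -0.0223437 , -0.02292817]), 'opening': 0.0874929047565081}
top [[479.07786084   0.         322.48411551]
 [  0.         479.07786084 193.59551636]
 [  0.           0.           1.        ]] [ 0.38041171 -0.01557783  1.38404673] [  6.6288007    0.50047482 -90.04607198] dict_keys(['img', 'camera_matrix', 'xyz', 'rotation'])
side [[438.99378568   0.         316.73795797]
 [  0.         438.99378568 203.19095771]
 [  0.           0.           1.        ]] [-0.16069327 -1.02788177  0.92224441] [ 55.1809687    1.1366306  -36.19813666] dict_keys(['img', 'camera_matrix', 'xyz', 'rotation'])
```

View pics/top0.png

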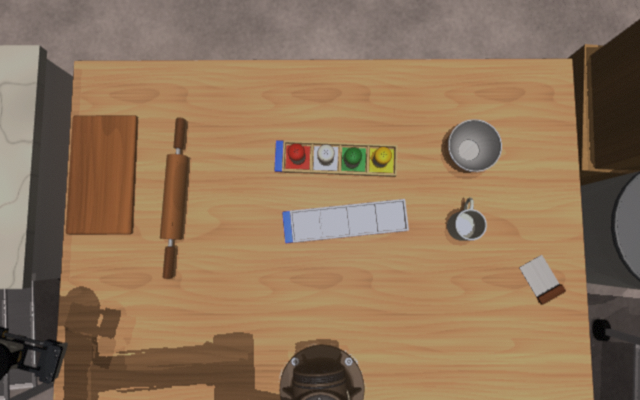

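View pics/side0.png

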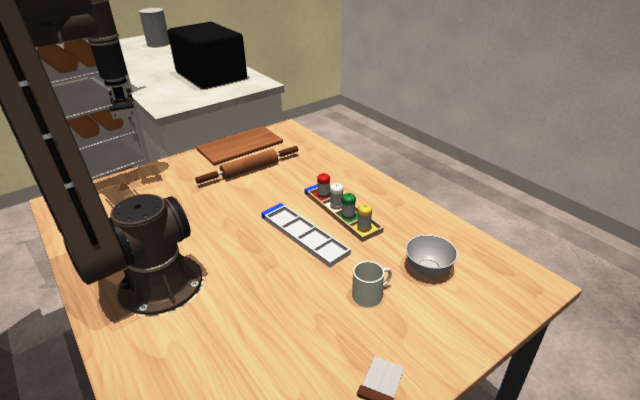

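The top view shows the carrier as the farther row (row ~157) and the tray as the nearer one (row ~220), both with their blue ends to the left (+y). From the blue end, the carrier order is red (297), white (326), green (353), yellow (382). So from its blue end the tray must read yellow, green, white, red.

```bash
cat > h.py <<'E'
from plant import ctrl, snapshot
import cv2, numpy as np
from scipy.spatial.transform import Rotation as R
def cam(s):
    return np.array(s["camera_matrix"]),np.array(s["xyz"]),R.from_euler('xyz',s["rotation"],degrees=True).as_matrix()
def ray(s,u,v):
    K,t,M=cam(s); d=np.linalg.inv(K)@[u,v,1]; d=M@(d*[1,-1,-1]); return t,d
def onz(s,u,v,z):
    t,d=ray(s,u,v); return t+d*(z-t[2])/d[2]
def proj(s,p):
    K,t,M=cam(s); c=M.T@(np.array(p)-t); c=c*[1,-1,-1]; q=K@c; return q[:2]/q[2]
def tri(r1,r2):
    A=np.array([r1[1],-r2[1]]).T; k=np.linalg.lstsq(A,r2[0]-r1[0],rcond=None)[0]
    a=r1[0]+k[0]*r1[1]; b=r2[0]+k[1]*r2[1]; return (a+b)/2,np.linalg.norm(a-b)
E
python3 - <<'E'
from h import *
s=snapshot("top"); d=snapshot("side")
cv2.imwrite("pics/t_crop.png",cv2.resize(s["img"][125:255,265:420],None,fx=5,fy=5,interpolation=cv2.INTER_NEAREST)[:600])
cv2.imwrite("pics/t_crop.png",cv2.resize(s["img"][130:250,265:420],None,fx=5,fy=5,interpolation=cv2.INTER_NEAREST))
cv2.imwrite("pics/s_crop.png",cv2.resize(d["img"][165:270,255:390],None,fx=5.5,fy=5.5,interpolation=cv2.INTER_NEAREST))
print(proj(s,[0,0,0]),proj(d,[0,0,0]))
E
```

```text
[321.33877553 387.12572633] [160.63758886 283.77504494]
```

View pics/t_crop.png

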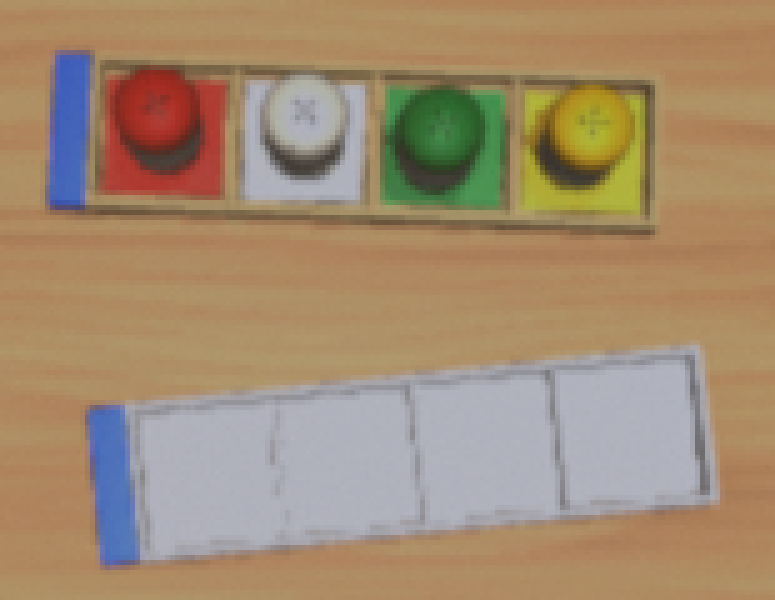

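View pics/s_crop.png

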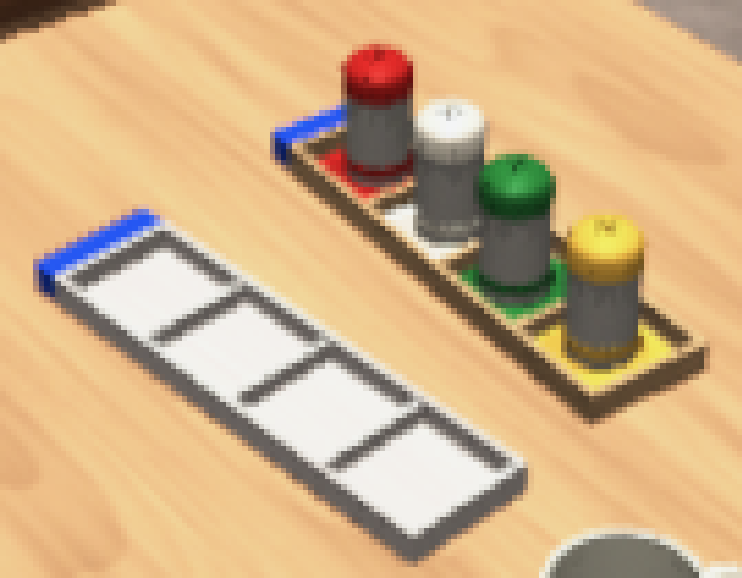

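```bash
cat >> h.py <<'E'
CR=dict(red=[((0,120,60),(9,255,255)),((172,120,60),(180,255,255))],yellow=[((20,150,90),(33,255,255))],green=[((45,90,30),(85,255,255))],blue=[((100,140,60),(125,255,255))])
def mask(img,c):
    h=cv2.cvtColor(img,cv2.COLOR_BGR2HSV); m=0
    for a,b in CR[c]: m=m|cv2.inRange(h,a,b)
    return m
E
python3 - <<'E'
from h import *
s=snapshot("top"); d=snapshot("side")
# corners (top crop px/5+offset; pixel centre -0.5), outer rim at z=.022
def c(u,v): return (265+u/5-.5,130+v/5-.5)
for n,P in dict(carrier=[(100,60),(657,82),(654,234),(90,210)],tray=[(126,405),(700,346),(718,502),(140,563)]).items():
    W=np.array([onz(s,*c(*p),.022)[:2] for p in P]); print(n,W.round(4).tolist(),'centre',W.mean(0).round(4))
    print(' len',np.linalg.norm(W[0]-W[1]),np.linalg.norm(W[3]-W[2]),'wid',np.linalg.norm(W[0]-W[3]),np.linalg.norm(W[1]-W[2]))
    a=(W[0]+W[3]-W[1]-W[2]); print(' ang',np.degrees(np.arctan2(-a[0],a[1])))
for n in("blue",):
    for im,nm in((s,'top'),):
        m=mask(im["img"],n); k,_,st,ce=cv2.connectedComponentsWithStats(m)
        for i in range(1,k):
            if st[i,4]>60: print('blue',ce[i],st[i],onz(im,*ce[i],.022))
# lids: holes in dome top, both views
H=dict(red=(157,104),white=(305,112),green=(441,124),yellow=(595,121))
L=dict(red=(156,108),white=(305,114),green=(441,129),yellow=(591,126)) # lid disc centres
S=dict(red=(378,54),white=(450,112),green=(517,167),yellow=(606,228))
for n in H:
    sp=(255+S[n][0]/5.5-.5,165+S[n][1]/5.5-.5)
    p,e=tri(ray(s,*c(*H[n])),ray(d,*sp))
    print(n,'top',onz(s,*c(*H[n]),.098)[:2].round(4),'disc',onz(s,*c(*L[n]),.085)[:2].round(4),'tri',p.round(4),e.round(4))
E
```

```text
carrier [[0.6911, 0.1063], [0.6772, -0.2162], [0.5883, -0.2129], [0.603, 0.1113]] centre [ 0.6399 -0.0529]
 len 0.3227996939350656 0.32449937374990506 wid 0.08821973921616091 0.08893369598337908
 ang -2.527370372932576
tray [[0.4903, 0.0897], [0.5236, -0.2379], [0.4347, -0.2463], [0.4007, 0.0812]] centre [ 0.4623 -0.0783]
 len 0.32934761547261004 0.32922220831358334 wid 0.09010104661057526 0.08927798873736596
 ang 5.870665711287091
blue [278.41317365 155.52694611] [275 141   8  30 167] [0.64975712 0.12353234 0.022     ]
blue [286.9875  226.29375] [283 212   8  30 160] [0.44535772 0.09713923 0.022     ]
red top [0.6491 0.0681] disc [0.6496 0.0695] tri [0.649  0.0675 0.1015] 0.0014
white top [ 0.6445 -0.0128] disc [ 0.646  -0.0128] tri [ 0.6452 -0.0133  0.0983] 0.0018
green top [ 0.6376 -0.087 ] disc [ 0.6374 -0.0877] tri [ 0.6386 -0.0876  0.0981] 0.0022
yellow top [ 0.6391 -0.1709] disc [ 0.6389 -0.1702] tri [ 0.639  -0.1708  0.0989] 0.0002
```

```bash
cat > d.py <<'E'
import sys
from h import *
o=ctrl.get_obs(); x,y,z,yaw=map(float,sys.argv[1:5])
M=R.from_euler('xyz',o["orientation"],degrees=True).as_matrix()
v=M.T@(np.array([x,y,z])-o["tool_pos"])/.1
t=((o["orientation"][2]-yaw+180)%360-180)/180
print('t',round(o["clock"],2),'pos',o["tool_pos"].round(4),'rpy',o["orientation"].round(1),'j',o["joint_pos"].round(0),'f',o["force"].round(1),'open',round(o["opening"]*1e3,1)); print('NEED',v.round(3),round(t,3))
E
python3 d.py 0.649 0.068 0.226 -90
```

```text
t 0.3 pos [0.1583 0.656  0.2263] rpy [180.   -0.  -13.6] j [ 93.  21.   1.  -0. -70. -17.] f [ 0.  -0.3  0.7] open 87.5
NEED [6.149e+00 4.564e+00 6.000e-03] 0.425
```

```bash
python3 -m creep '[[0.13,0.09,0,0.03,87],[0.26,0.18,0,0.06,87],[0.39,0.27,0,0.09,87],[0.52,0.36,0,0.12,87],[0.65,0.45,0,0.15,87],[0.78,0.54,0,0.18,87],[0.91,0.63,0,0.21,87],[1.0,0.72,0,0.21,87]]'; python3 d.py 0.649 0.068 0.226 -90
```

```text
clock: 0.97
tool_pos: [0.2394, 0.5618, 0.2265]
orientation: [180.0, -0.0, -51.6]
force: [-0.2, 0.7, -0.3]
opening: 0.0869
t 0.97 pos [0.2394 0.5618 0.2265] rpy [180.   -0.  -51.6] j [ 85.  15.  -8.   0. -68. -47.] f [-0.2  0.7 -0.3] open 86.9
NEED [ 6.414e+00 -1.460e-01  6.000e-03] 0.213
```

```bash
python3 -m creep '[[0.2,0,0,0,87],[0.5,0,0,0,87],[0.8,0,0,0,87],[1,0,0,0,87],[1,0,0,0,87],[1,0,0,0,87],[1,0,0,0,87],[1,0,0,0,87]]' | head -2
python3 -m creep '[[0.2,0,0,0,87],[0.4,0,0,0,87],[0.6,0,0,0,87],[0.8,0,0,0,87],[1,0,0,0,87],[1,0,0,0,87],[1,0,0,0,87],[1,0,0,0,87]]' | head -2
python3 -m creep '[[0.2,0,0,0,87],[0.4,0,0,0,87],[0.6,0,0,0,87],[0.8,0,0,0,87],[1,0,0,0,87],[1,0,0,0,87],[1,0,0,0,87],[1,0,0,0,87]]' | head -2
python3 -m creep '[[0.2,0,0,0,87],[0.4,0,0,0,87],[0.6,0,0,0,87],[0.8,0,0,0,87],[1,0,0,0,87],[1,0,0,0,87],[1,0,0,0,87],[1,0,0,0,87]]' | head -2
python3 -m creep '[[0.2,0,0,0,87],[0.4,0,0,0,87],[0.6,0,0,0,87],[0.8,0,0,0,87],[1,0,0,0,87],[1,0,0,0,87],[1,0,0,0,87],[1,0,0,0,87]]' | head -2
python3 -m creep '[[0.2,0,0,0.03,87],[0.4,-0.03,0,0.06,87],[0.6,-0.06,0,0.09,87],[0.8,-0.1,0,0.12,87],[1,-0.15,0,0.15,87],[1,-0.15,0,0.18,87],[1,-0.15,0,0.21,87],[1,-0.15,0,0.213,87]]'
python3 d.py 0.649 0.068 0.226 -90
```

```text
clock: 1.63
tool_pos: [0.3009, 0.4849, 0.2265]
clock: 2.3
tool_pos: [0.3632, 0.4071, 0.2265]
clock: 2.97
tool_pos: [0.4256, 0.3292, 0.2265]
clock: 3.63
tool_pos: [0.488, 0.2511, 0.2264]
clock: 4.3
tool_pos: [0.5504, 0.173, 0.2265]
clock: 4.97
tool_pos: [0.6247, 0.1043, 0.2264]
orientation: [180.0, 0.0, -89.9]
force: [-0.3, -0.2, -0.0]
opening: 0.0872
t 4.97 pos [0.6247 0.1043 0.2264] rpy [180.    0.  -89.9] j [ 27.  17.  -5.  -0. -68. -27.] f [-0.3 -0.2 -0. ] open 87.2
NEED [ 0.364 -0.242  0.004] 0.0
```

```bash
python3 -m creep '[[0.18,-0.12,0,0,87],[0.36,-0.24,0.1,0,87],[0.364,-0.242,0.3,0,87],[0.364,-0.242,0.5,0,87],[0.364,-0.242,0.7,0,87],[0.364,-0.242,0.9,0,87],[0.364,-0.242,1,0,87],[0.364,-0.242,1,0,87]]'
python3 d.py 0.649 0.068 0.043 -90
python3 - <<'E'
from h import *
s=snapshot("side"); cv2.imwrite("pics/s1.png",cv2.resize(s["img"][100:280,220:420],None,fx=4,fy=3.3)[:600])
E
```

```text
clock: 5.63
tool_pos: [0.6477, 0.0677, 0.1242]
orientation: [179.8, -0.1, -89.6]
force: [-1.3, -0.9, -0.5]
opening: 0.0868
t 5.63 pos [0.6477 0.0677 0.1242] rpy [ 1.798e+02 -1.000e-01 -8.960e+01] j [ 23.  23. -10.  -0. -57. -23.] f [-1.3 -0.9 -0.5] open 86.8
NEED [-0.004 -0.017  0.812] 0.002
```

View pics/s1.png

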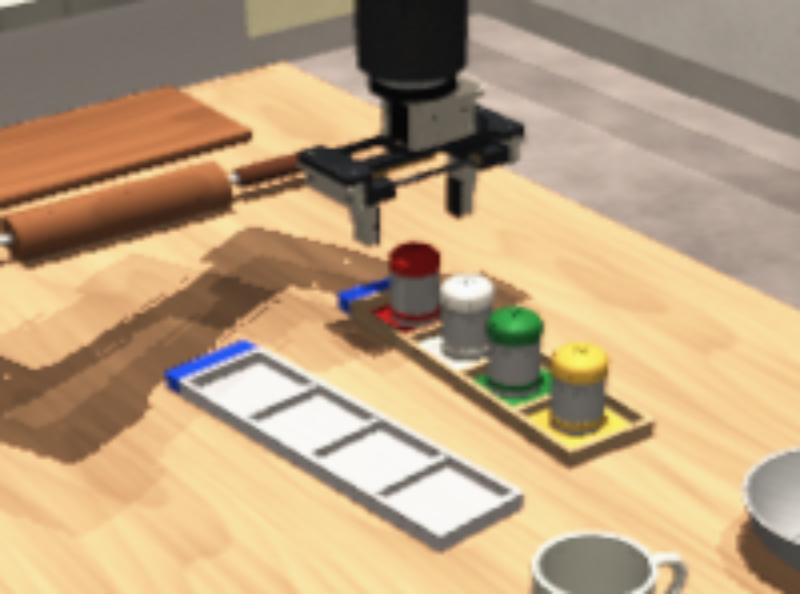

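The open jaws are above the red lid (crop ~415,260), straddling it across the row, with the neighbouring shakers clear. I'll go down now.

```bash
python3 -m creep '[[0,-0.01,0.15,0,87],[0,-0.01,0.3,0,87],[0,-0.01,0.45,0,87],[0,-0.01,0.6,0,87],[0,-0.01,0.72,0,87],[0,-0.01,0.81,0,87],[0,-0.01,0.81,0,87],[0,-0.01,0.81,0,87]]'
python3 -m creep '[[0,0,0,0,60],[0,0,0,0,50],[0,0,0,0,40],[0,0,0,0,30],[0,0,0,0,30],[0,0,0,0,30],[0,0,0,0,30],[0,0,0,0,30]]'
python3 d.py 0.649 0.068 0.043 -90
```

```text
clock: 6.35
tool_pos: [0.6507, 0.0672, 0.0459]
orientation: [-180.0, -0.0, -89.7]
force: [0.4, 0.7, 0.0]
opening: 0.0869
clock: 7.02
tool_pos: [0.6503, 0.067, 0.0457]
orientation: [180.0, -0.0, -89.7]
force: [-1.0, 0.5, 1.7]
opening: 0.0471
t 7.02 pos [0.6503 0.067  0.0457] rpy [180.   -0.  -89.7] j [ 23.  28. -14.   0. -48. -23.] f [-1.   0.5  1.7] open 47.1
NEED [-0.01   0.013  0.027] 0.002
```

```bash
python3 -m creep '[[0,0,0,0,30],[0,0,0,0,30],[0,0,-0.1,0,30],[0,0,-0.3,0,30],[0,0,-0.6,0,30],[0,0,-0.9,0,30],[0,0,-1,0,30],[0,0,-1,0,30]]'
python3 d.py 0.4748 -0.1997 0.175 -90
python3 - <<'E'
from h import *
s=snapshot("side"); cv2.imwrite("pics/s2.png",cv2.resize(s["img"][100:280,220:420],None,fx=4,fy=3.3)[:600])
E
```

```text
clock: 7.68
tool_pos: [0.6524, 0.0676, 0.1498]
orientation: [-179.6, 0.1, -89.7]
force: [1.1, 0.2, -0.8]
opening: 0.0472
t 7.68 pos [0.6524 0.0676 0.1498] rpy [-1.796e+02  1.000e-01 -8.970e+01] j [ 23.  22.  -8.   0. -60. -23.] f [ 1.1  0.2 -0.8] open 47.2
NEED [ 2.663  1.789 -0.268] 0.002
```

View pics/s2.png

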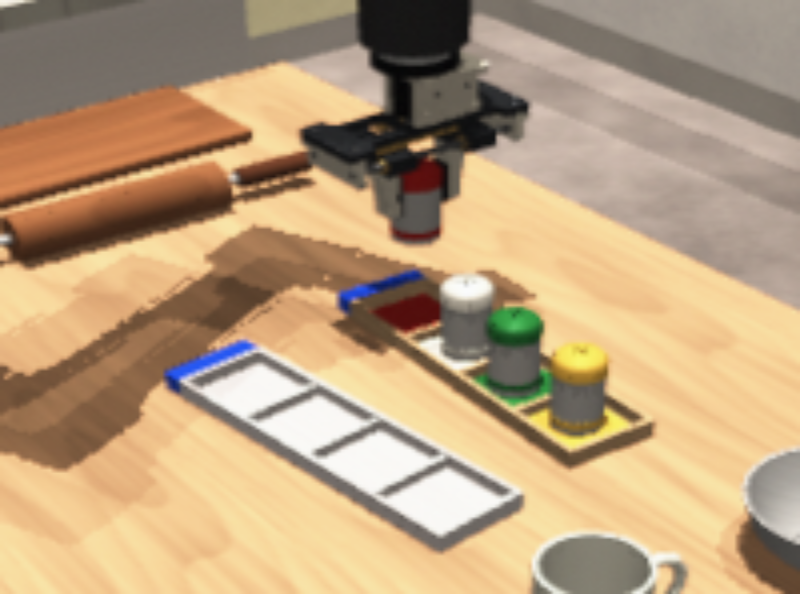

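The red shaker is held upright (crop ~415,205) and its mat is exposed. I'll carry it over the tray's far compartment.

```bash
python3 -m creep '[[0,0.1,-0.1,0,30],[0,0.25,-0.2,0,30],[0,0.4,-0.2,0,30],[0.1,0.6,-0.2,0,30],[0.2,0.8,-0.2,0,30],[0.4,1,-0.2,0,30],[0.6,1,-0.2,0,30],[0.7,1,-0.2,0,30]]' | head -2
python3 -m creep '[[0.15,0.15,0,0,30],[0.3,0.3,0,0,30],[0.5,0.45,0,0,30],[0.7,0.6,0,0,30],[0.85,0.72,0,0,30],[1,0.768,0,0,30],[1,0.768,0,0,30],[1,0.768,0,0,30]]' | head -2
python3 -m creep '[[0.15,0,0,0,30],[0.3,0,0,0,30],[0.5,0,0,0,30],[0.7,0,0,0,30],[0.85,0,0,0,30],[0.95,0,0,0,30],[0.958,0,0,0,30],[0.958,0,0,0,30]]' |tail -3
python3 d.py 0.4748 -0.1997 0.053 -90
```

```text
clock: 8.4
tool_pos: [0.5484, -0.0049, 0.165]
clock: 9.07
tool_pos: [0.474, -0.1043, 0.1651]
orientation: [180.0, 0.0, -89.8]
force: [0.2, 1.1, -1.5]
opening: 0.0471
t 9.73 pos [ 0.475  -0.1995  0.1651] rpy [180.    0.  -89.8] j [ -1.   8. -24.  -0. -57.   1.] f [ 0.2  1.1 -1.5] open 47.1
NEED [2.000e-03 1.000e-03 1.121e+00] 0.001
```

```bash
python3 -m creep '[[0,0,0.1,0,30],[0,0,0.3,0,30],[0,0,0.5,0,30],[0,0,0.7,0,30],[0,0,0.9,0,30],[0,0,1,0,30],[0,0,1,0,30],[0,0,1,0,30]]'|head -2
python3 -m creep '[[0,0,0.04,0,30],[0,0,0.08,0,30],[0,0,0.12,0,30],[0,0,0.15,0,30],[0,0,0.18,0,30],[0,0,0.2,0,30],[0,0,0.215,0,30],[0,0,0.215,0,30]]'
python3 d.py 0.4748 -0.1997 0.0427 -90
python3 - <<'E'
from h import *
s=snapshot("side"); cv2.imwrite("pics/s3.png",cv2.resize(s["img"][100:280,220:420],None,fx=4,fy=3.3)[:600])
E
```

```text
clock: 10.4
tool_pos: [0.475, -0.1992, 0.0654]
clock: 11.07
tool_pos: [0.4748, -0.1996, 0.0437]
orientation: [180.0, 0.0, -89.7]
force: [-0.7, -0.6, -1.9]
opening: 0.0471
t 11.07 pos [ 0.4748 -0.1996  0.0437] rpy [180.    0.  -89.7] j [ -1.  17. -32.  -0. -41.   1.] f [-0.7 -0.6 -1.9] open 47.1
NEED [ 0.001 -0.     0.01 ] 0.002
```

View pics/s3.png

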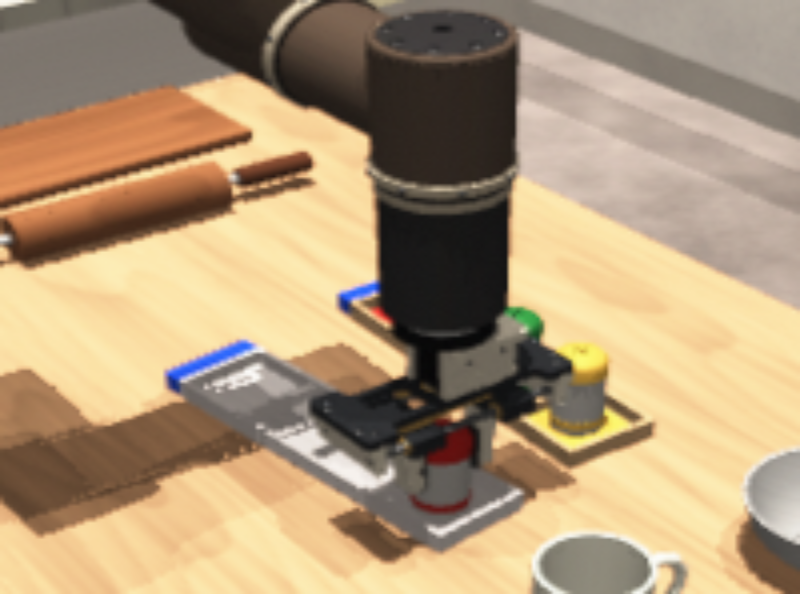

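Red is just above the floor of the compartment farthest from blue (crop ~440,490). I'll lower it 1 mm, release and retreat.

```bash
python3 -m creep '[[0,0,0.005,0,30],[0,0,0.01,0,30],[0,0,0.01,0,30],[0,0,0.01,0,40],[0,0,0.01,0,60],[0,0,0.01,0,80],[0,0,0.01,0,87],[0,0,0.01,0,87]]'
python3 -m creep '[[0,0,0,0,87],[0,0,-0.05,0,87],[0,0,-0.2,0,87],[0,0,-0.4,0,87],[0,0,-0.6,0,87],[0,0,-0.8,0,87],[0,0,-1,0,87],[0,0,-1,0,87]]'
python3 d.py 0.6455 -0.0133 0.143 -90
python3 - <<'E'
from h import *
s=snapshot("side"); cv2.imwrite("pics/s4.png",cv2.resize(s["img"][100:280,220:420],None,fx=4,fy=3.3)[:600])
E
```

```text
clock: 11.78
tool_pos: [0.4752, -0.1997, 0.0433]
orientation: [-180.0, -0.0, -89.7]
force: [0.1, 0.0, 1.0]
opening: 0.0683
clock: 12.45
tool_pos: [0.4772, -0.2001, 0.1475]
orientation: [-179.6, -0.1, -89.7]
force: [0.4, 0.3, 0.4]
opening: 0.0872
t 12.45 pos [ 0.4772 -0.2001  0.1475] rpy [-1.796e+02 -1.000e-01 -8.970e+01] j [ -1.   9. -26.   0. -54.   1.] f [0.4 0.3 0.4] open 87.2
NEED [-1.858 -1.693  0.054] 0.002
```

View pics/s4.png

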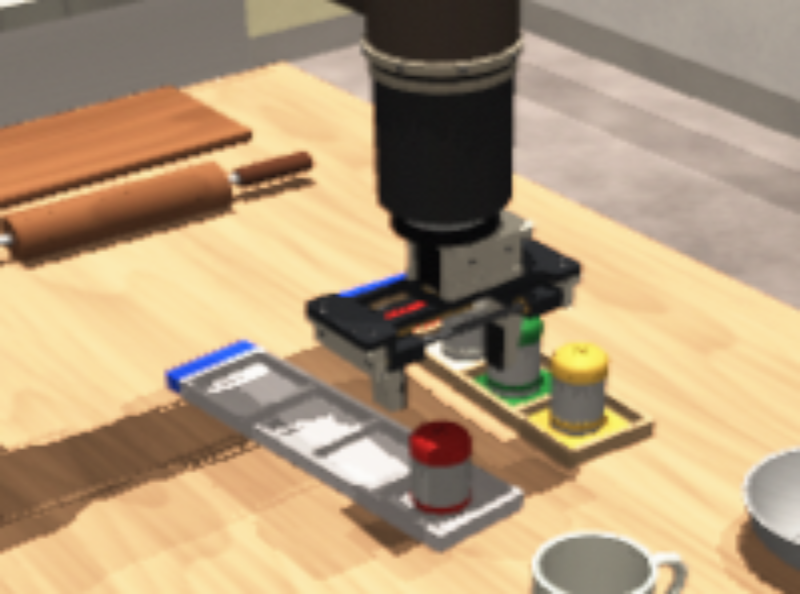

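Red stands upright in the tray's last compartment (crop ~440,475). White is next.

```bash
python3 -m creep '[[-0.15,-0.15,0,0,87],[-0.3,-0.3,0,0,87],[-0.5,-0.5,0,0,87],[-0.7,-0.7,0,0,87],[-0.85,-0.85,0,0,87],[-1,-1,0,0,87],[-1,-1,0,0,87],[-1,-1,0,0,87]]' | head -2
python3 -m creep '[[-0.15,-0.15,0,0,87],[-0.3,-0.3,0,0,87],[-0.5,-0.5,0,0,87],[-0.7,-0.6,0,0,87],[-0.8,-0.7,0,0,87],[-0.854,-0.715,0,0,87],[-0.854,-0.715,0,0,87],[-0.854,-0.715,0,0,87]]' | head -2
python3 d.py 0.6455 -0.0133 0.0457 -90
```

```text
clock: 13.17
tool_pos: [0.5746, -0.0983, 0.1422]
clock: 13.83
tool_pos: [0.6447, -0.0139, 0.1428]
t 13.83 pos [ 0.6447 -0.0139  0.1428] rpy [179.9  -0.  -89.7] j [ 16.  21. -10.  -0. -59. -16.] f [-0.8 -0.5 -0.4] open 87.1
NEED [-0.006 -0.009  0.971] 0.002
```

```bash
python3 -m creep '[[0,0,0.15,0,87],[0,0,0.3,0,87],[0,0,0.45,0,87],[0,0,0.6,0,87],[0,0,0.75,0,87],[0,0,0.9,0,87],[0,0,0.97,0,87],[0,0,0.97,0,87]]'
python3 -m creep '[[0,0,0,0,60],[0,0,0,0,50],[0,0,0,0,40],[0,0,0,0,30],[0,0,0,0,30],[0,0,0,0,30],[0,0,0,0,30],[0,0,0,0,30]]'
python3 -m creep '[[0,0,0,0,30],[0,0,0,0,30],[0,0,-0.1,0,30],[0,0,-0.3,0,30],[0,0,-0.5,0,30],[0,0,-0.7,0,30],[0,0,-0.9,0,30],[0,0,-1,0,30]]'
python3 d.py 0.4665 -0.1191 0.165 -90
```

```text
clock: 14.5
tool_pos: [0.6437, -0.0145, 0.0445]
orientation: [179.8, -0.0, -89.8]
force: [0.0, -0.5, -0.6]
opening: 0.0867
clock: 15.17
tool_pos: [0.6455, -0.0133, 0.0464]
orientation: [-180.0, -0.0, -89.7]
force: [-0.5, 0.4, 2.7]
opening: 0.0471
clock: 15.83
tool_pos: [0.6465, -0.0133, 0.1491]
orientation: [-179.8, 0.0, -89.7]
force: [0.5, -0.0, -0.7]
opening: 0.0468
t 15.83 pos [ 0.6465 -0.0133  0.1491] rpy [-179.8    0.   -89.7] j [ 16.  21.  -9.   0. -60. -16.] f [ 0.5 -0.  -0.7] open 46.8
NEED [ 1.048  1.806 -0.165] 0.002
```

```bash
python3 -m creep '[[0,0.1,-0.1,0,30],[0,0.25,-0.2,0,30],[0,0.4,-0.2,0,30],[0.1,0.6,-0.2,0,30],[0.2,0.8,-0.2,0,30],[0.35,1,-0.2,0,30],[0.5,1,-0.2,0,30],[0.5,1,-0.2,0,30]]' | head -2
python3 -m creep '[[0.1,0.15,0,0,30],[0.2,0.3,0,0,30],[0.3,0.45,0,0,30],[0.4,0.6,0,0,30],[0.5,0.75,0,0,30],[0.549,0.795,0,0,30],[0.549,0.795,0,0,30],[0.549,0.795,0,0,30]]' | head -2
python3 -m creep '[[0,0,0.1,0,30],[0,0,0.3,0,30],[0,0,0.5,0,30],[0,0,0.7,0,30],[0,0,0.9,0,30],[0,0,1,0,30],[0,0,1,0,30],[0,0,1,0,30]]'|head -2
python3 d.py 0.4665 -0.1191 0.0429 -90
```

```text
clock: 16.5
tool_pos: [0.5437, -0.0655, 0.166]
clock: 17.17
tool_pos: [0.4668, -0.1192, 0.1663]
clock: 17.83
tool_pos: [0.4665, -0.119, 0.0651]
t 17.83 pos [ 0.4665 -0.119   0.0651] rpy [179.9  -0.  -89.7] j [  9.  13. -35.   0. -42.  -9.] f [ 1.1  0.2 -0.9] open 47.3
NEED [ 0.001 -0.     0.222] 0.002
```

```bash
python3 -m creep '[[0,0,0.04,0,30],[0,0,0.08,0,30],[0,0,0.12,0,30],[0,0,0.16,0,30],[0,0,0.2,0,30],[0,0,0.22,0,30],[0,0,0.23,0,30],[0,0,0.23,0,30]]'
python3 -m creep '[[0,0,0,0,40],[0,0,0,0,60],[0,0,0,0,80],[0,0,0,0,87],[0,0,0,0,87],[0,0,0,0,87],[0,0,0,0,87],[0,0,0,0,87]]'
python3 -m creep '[[0,0,0,0,87],[0,0,-0.05,0,87],[0,0,-0.2,0,87],[0,0,-0.4,0,87],[0,0,-0.6,0,87],[0,0,-0.8,0,87],[0,0,-1,0,87],[0,0,-1,0,87]]'
python3 d.py 0.638 -0.0875 0.143 -90
python3 - <<'E'
from h import *
s=snapshot("side"); cv2.imwrite("pics/s5.png",cv2.resize(s["img"][100:280,220:420],None,fx=4,fy=3.3)[:600])
E
```

```text
clock: 18.5
tool_pos: [0.4664, -0.1193, 0.0433]
orientation: [180.0, -0.0, -89.7]
force: [-1.7, 0.4, 2.4]
opening: 0.0471
clock: 19.17
tool_pos: [0.4665, -0.1192, 0.043]
orientation: [180.0, -0.0, -89.7]
force: [0.5, 0.8, 0.3]
opening: 0.0851
clock: 19.83
tool_pos: [0.4688, -0.1192, 0.1473]
orientation: [-179.6, -0.0, -89.7]
force: [0.8, 0.6, 0.6]
opening: 0.0873
t 19.83 pos [ 0.4688 -0.1192  0.1473] rpy [-179.6   -0.   -89.7] j [  9.   6. -30.   0. -54.  -9.] f [0.8 0.6 0.6] open 87.3
NEED [-0.307 -1.693  0.054] 0.002
```

View pics/s5.png

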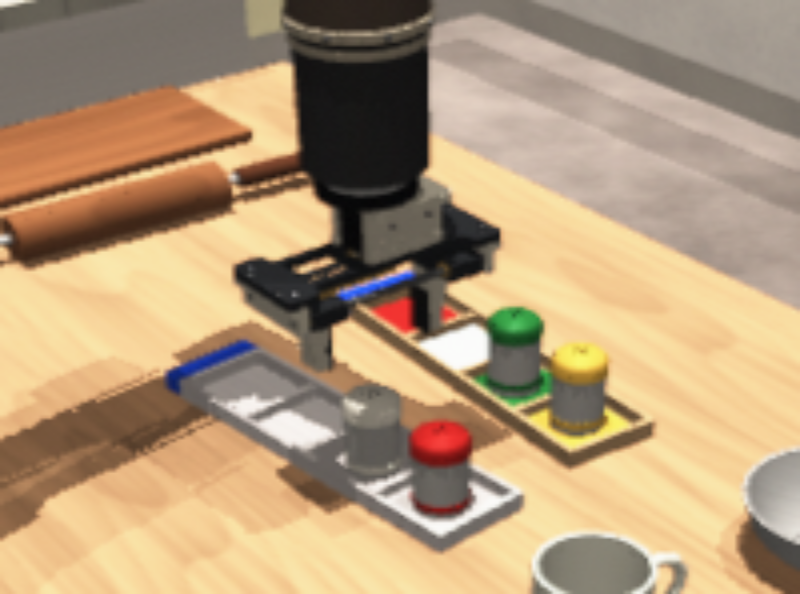

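White stands upright next to red (crop ~372,430). Green is next.

```bash
python3 -m creep '[[0,-0.15,0,0,87],[0,-0.3,0,0,87],[-0.1,-0.5,0,0,87],[-0.2,-0.7,0,0,87],[-0.3,-0.85,0,0,87],[-0.308,-1,0,0,87],[-0.308,-1,0,0,87],[-0.308,-1,0,0,87]]' | head -2
python3 -m creep '[[0,-0.15,0,0,87],[0,-0.3,0,0,87],[0,-0.5,0,0,87],[0,-0.65,0,0,87],[0,-0.719,0,0,87],[0,-0.719,0,0,87],[0,-0.719,0,0,87],[0,-0.719,0,0,87]]' | head -2
python3 d.py 0.6382 -0.0875 0.0459 -90
python3 -m creep '[[0,0,0.15,0,87],[0,0,0.3,0,87],[0,0,0.45,0,87],[0,0,0.6,0,87],[0,0,0.75,0,87],[0,0,0.9,0,87],[0,0,0.97,0,87],[0,0,0.97,0,87]]'
python3 -m creep '[[0,0,0,0,60],[0,0,0,0,50],[0,0,0,0,40],[0,0,0,0,30],[0,0,0,0,30],[0,0,0,0,30],[0,0,0,0,30],[0,0,0,0,30]]'
python3 -m creep '[[0,0,0,0,30],[0,0,0,0,30],[0,0,-0.1,0,30],[0,0,-0.3,0,30],[0,0,-0.5,0,30],[0,0,-0.7,0,30],[0,0,-0.9,0,30],[0,0,-1,0,30]]'
python3 d.py 0.4581 -0.0375 0.165 -90
```

```text
clock: 20.55
tool_pos: [0.5662, -0.0877, 0.1419]
clock: 21.22
tool_pos: [0.637, -0.0876, 0.1429]
t 21.22 pos [ 0.637  -0.0876  0.1429] rpy [180.    0.  -89.7] j [ 10.  21. -10.  -0. -59.  -9.] f [-0.6 -0.3 -0.8] open 86.9
NEED [-0.001 -0.012  0.97 ] 0.002
clock: 21.88
tool_pos: [0.6365, -0.0876, 0.0446]
orientation: [179.8, -0.0, -89.7]
force: [-0.1, -0.0, 0.7]
opening: 0.0867
clock: 22.55
tool_pos: [0.6383, -0.0875, 0.0464]
orientation: [-180.0, -0.0, -89.7]
force: [-2.1, 0.3, 2.4]
opening: 0.0471
clock: 23.22
tool_pos: [0.6393, -0.0875, 0.149]
orientation: [-179.8, 0.0, -89.7]
force: [-0.1, -0.4, -2.3]
opening: 0.0469
t 23.22 pos [ 0.6393 -0.0875  0.149 ] rpy [-179.8    0.   -89.7] j [ 10.  21.  -9.   0. -60.  -9.] f [-0.1 -0.4 -2.3] open 46.9
NEED [-0.509  1.808 -0.166] 0.002
```

```bash
python3 -m creep '[[0,0.1,-0.1,0,30],[0,0.25,-0.2,0,30],[-0.1,0.4,-0.2,0,30],[-0.2,0.6,-0.2,0,30],[-0.35,0.8,-0.2,0,30],[-0.5,1,-0.2,0,30],[-0.509,1,-0.2,0,30],[-0.509,1,-0.2,0,30]]' | head -2
python3 -m creep '[[0,0.15,0,0,30],[0,0.3,0,0,30],[0,0.45,0,0,30],[0,0.6,0,0,30],[0,0.75,0,0,30],[0,0.799,0,0,30],[0,0.799,0,0,30],[0,0.799,0,0,30]]' | head -2
python3 -m creep '[[0,0,0.1,0,30],[0,0,0.3,0,30],[0,0,0.5,0,30],[0,0,0.7,0,30],[0,0,0.9,0,30],[0,0,1,0,30],[0,0,1,0,30],[0,0,1,0,30]]'|head -2
python3 d.py 0.4581 -0.0375 0.0429 -90
```

```text
clock: 23.88
tool_pos: [0.5365, -0.0365, 0.1661]
clock: 24.55
tool_pos: [0.4588, -0.0376, 0.1663]
clock: 25.22
tool_pos: [0.4587, -0.0377, 0.0656]
t 25.22 pos [ 0.4587 -0.0377  0.0656] rpy [179.9  -0.  -89.7] j [ 20.  11. -38.   0. -42. -20.] f [ 1.1 -0.3 -2.2] open 47.1
NEED [-0.002  0.005  0.227] 0.002
```

```bash
python3 -m creep '[[0,0,0.04,0,30],[0,0,0.08,0,30],[0,0,0.12,0,30],[0,0,0.16,0,30],[0,0,0.2,0,30],[0,0,0.22,0,30],[0,0,0.23,0,30],[0,0,0.23,0,30]]'
python3 -m creep '[[0,0,0,0,40],[0,0,0,0,60],[0,0,0,0,80],[0,0,0,0,87],[0,0,0,0,87],[0,0,0,0,87],[0,0,0,0,87],[0,0,0,0,87]]'
python3 -m creep '[[0,0,0,0,87],[0,0,-0.05,0,87],[0,0,-0.2,0,87],[0,0,-0.4,0,87],[0,0,-0.6,0,87],[0,0,-0.8,0,87],[0,0,-1,0,87],[0,0,-1,0,87]]'
python3 d.py 0.639 -0.1706 0.143 -90
python3 - <<'E'
from h import *
s=snapshot("side"); cv2.imwrite("pics/s6.png",cv2.resize(s["img"][100:280,220:420],None,fx=4,fy=3.3)[:600])
E
```

```text
clock: 25.88
tool_pos: [0.4579, -0.0376, 0.0433]
orientation: [180.0, -0.0, -89.7]
force: [-1.5, 0.3, 1.6]
opening: 0.047
clock: 26.55
tool_pos: [0.4582, -0.0375, 0.0431]
orientation: [-180.0, 0.0, -89.7]
force: [0.6, 0.2, 0.2]
opening: 0.0856
clock: 27.22
tool_pos: [0.4604, -0.0371, 0.1472]
orientation: [-179.6, 0.1, -89.7]
force: [-0.2, -0.1, 0.2]
opening: 0.087
t 27.22 pos [ 0.4604 -0.0371  0.1472] rpy [-1.796e+02  1.000e-01 -8.970e+01] j [ 20.   4. -32.   0. -53. -20.] f [-0.2 -0.1  0.2] open 87.0
NEED [ 1.345 -1.778  0.052] 0.002
```

View pics/s6.png

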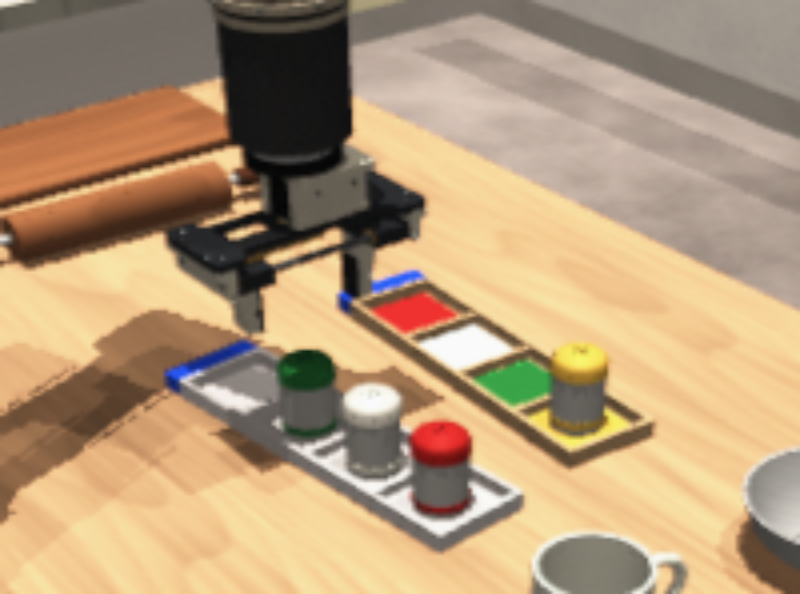

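Green stands upright in the second compartment (crop ~307,395). Yellow is last.

```bash
python3 -m creep '[[0.1,-0.15,0,0,87],[0.2,-0.3,0,0,87],[0.35,-0.5,0,0,87],[0.5,-0.7,0,0,87],[0.6,-0.85,0,0,87],[0.7,-1,0,0,87],[0.7,-1,0,0,87],[0.7,-1,0,0,87]]' | head -2
python3 -m creep '[[0.1,-0.15,0,0,87],[0.2,-0.3,0,0,87],[0.4,-0.5,0,0,87],[0.55,-0.7,0,0,87],[0.64,-0.801,0,0,87],[0.64,-0.801,0,0,87],[0.64,-0.801,0,0,87],[0.64,-0.801,0,0,87]]' | head -2
python3 d.py 0.639 -0.1706 0.0459 -90
python3 -m creep '[[0,0,0.15,0,87],[0,0,0.3,0,87],[0,0,0.45,0,87],[0,0,0.6,0,87],[0,0,0.75,0,87],[0,0,0.9,0,87],[0,0,0.97,0,87],[0,0,0.97,0,87]]'
python3 -m creep '[[0,0,0,0,60],[0,0,0,0,50],[0,0,0,0,40],[0,0,0,0,30],[0,0,0,0,30],[0,0,0,0,30],[0,0,0,0,30],[0,0,0,0,30]]'
python3 -m creep '[[0,0,0,0,30],[0,0,0,0,30],[0,0,-0.1,0,30],[0,0,-0.3,0,30],[0,0,-0.5,0,30],[0,0,-0.7,0,30],[0,0,-0.9,0,30],[0,0,-1,0,30]]'
python3 d.py 0.4498 0.0431 0.165 -90
```

```text
clock: 27.93
tool_pos: [0.5582, -0.1075, 0.1418]
clock: 28.6
tool_pos: [0.6378, -0.1699, 0.1427]
t 28.6 pos [ 0.6378 -0.1699  0.1427] rpy [179.9   0.  -89.7] j [  2.  23.  -8.  -0. -60.  -2.] f [0.1 1.  0. ] open 86.9
NEED [ 0.007 -0.013  0.968] 0.002
clock: 29.27
tool_pos: [0.6372, -0.1698, 0.0447]
orientation: [179.8, 0.0, -89.7]
force: [0.3, -0.8, 0.9]
opening: 0.087
clock: 29.93
tool_pos: [0.6389, -0.1706, 0.0463]
orientation: [-180.0, -0.0, -89.7]
force: [-1.2, -0.5, 1.8]
opening: 0.0471
clock: 30.6
tool_pos: [0.6399, -0.1708, 0.1492]
orientation: [-179.8, -0.0, -89.7]
force: [0.9, -0.3, -0.7]
opening: 0.047
t 30.6 pos [ 0.6399 -0.1708  0.1492] rpy [-179.8   -0.   -89.7] j [  2.  22.  -7.   0. -60.  -2.] f [ 0.9 -0.3 -0.7] open 47.0
NEED [-2.149  1.889 -0.165] 0.002
```

```bash
python3 -m creep '[[-0.1,0,-0.1,0,30],[-0.25,0,-0.2,0,30],[-0.4,0,-0.2,0,30],[-0.6,0,-0.2,0,30],[-0.8,0,-0.2,0,30],[-1,0,-0.2,0,30],[-1,0,-0.2,0,30],[-1,0,-0.2,0,30]]' | head -2
python3 -m creep '[[-0.15,0.1,0,0,30],[-0.3,0.25,0,0,30],[-0.45,0.4,0,0,30],[-0.6,0.6,0,0,30],[-0.8,0.75,0,0,30],[-1,0.9,0,0,30],[-1,0.9,0,0,30],[-1,0.9,0,0,30]]' | head -2
python3 -m creep '[[-0.1,0.15,0,0,30],[-0.147,0.3,0,0,30],[-0.147,0.45,0,0,30],[-0.147,0.6,0,0,30],[-0.147,0.8,0,0,30],[-0.147,0.95,0,0,30],[-0.147,0.981,0,0,30],[-0.147,0.981,0,0,30]]' | head -2
python3 d.py 0.4498 0.0431 0.0429 -90
```

```text
clock: 31.27
tool_pos: [0.6379, -0.0682, 0.1652]
clock: 31.93
tool_pos: [0.5472, 0.0298, 0.1661]
clock: 32.6
tool_pos: [0.4495, 0.0428, 0.1662]
t 32.6 pos [0.4495 0.0428 0.1662] rpy [-180.     0.   -89.7] j [ 31.   2. -31.   0. -56. -30.] f [-0.  -0.  -1.3] open 47.0
NEED [-0.003 -0.003  1.233] 0.002
```

```bash
python3 -m creep '[[0,0,0.1,0,30],[0,0,0.3,0,30],[0,0,0.5,0,30],[0,0,0.7,0,30],[0,0,0.9,0,30],[0,0,1,0,30],[0,0,1,0,30],[0,0,1,0,30]]'|head -2
python3 d.py 0.4498 0.0431 0.0429 -90
```

```text
clock: 33.27
tool_pos: [0.4503, 0.0429, 0.0656]
t 33.27 pos [0.4503 0.0429 0.0656] rpy [ 1.799e+02 -1.000e-01 -8.970e+01] j [ 31.  10. -39.   0. -41. -30.] f [ 0.3 -1.1 -1. ] open 47.1
NEED [-0.002  0.005  0.227] 0.002
```

```bash
python3 -m creep '[[0,0,0.04,0,30],[0,0,0.08,0,30],[0,0,0.12,0,30],[0,0,0.16,0,30],[0,0,0.2,0,30],[0,0,0.22,0,30],[0,0,0.23,0,30],[0,0,0.23,0,30]]'
python3 -m creep '[[0,0,0,0,40],[0,0,0,0,60],[0,0,0,0,80],[0,0,0,0,87],[0,0,0,0,87],[0,0,0,0,87],[0,0,0,0,87],[0,0,0,0,87]]'
python3 -m creep '[[0,0,0,0,87],[0,0,-0.05,0,87],[0,0,-0.2,0,87],[0,0,-0.4,0,87],[0,0,-0.6,0,87],[0,0,-0.8,0,87],[0,0,-1,0,87],[0,0,-1,0,87]]'
python3 -m creep '[[0,-0.1,-0.1,0,87],[-0.1,-0.25,-0.3,0,87],[-0.25,-0.4,-0.5,0,87],[-0.4,-0.6,-0.7,0,87],[-0.6,-0.8,-0.8,0,87],[-0.8,-0.9,-0.8,0,87],[-1,-1,-0.8,0,87],[-1,-1,-0.8,0,87]]'
python3 -m creep '[[-0.2,-0.1,0,0,87],[-0.4,-0.2,0,0,87],[-0.6,-0.3,0,0,87],[-0.8,-0.4,0,0,87],[-1,-0.5,0,0,87],[-1,-0.5,0,0,87],[-1,-0.5,0,0,87],[-1,-0.5,0,0,87]]'
python3 - <<'E'
from h import *
d=snapshot("side"); cv2.imwrite("pics/s7.png",cv2.resize(d["img"][100:280,220:420],None,fx=4,fy=3.3)[:600])
s=snapshot("top"); cv2.imwrite("pics/t7.png",cv2.resize(s["img"][130:250,265:420],None,fx=5,fy=5))
print(ctrl.get_obs()["clock"])
E
```

```text
clock: 33.93
tool_pos: [0.4495, 0.0431, 0.0432]
orientation: [180.0, -0.0, -89.7]
force: [-1.4, 1.2, 3.4]
opening: 0.047
clock: 34.6
tool_pos: [0.4497, 0.0432, 0.043]
orientation: [-180.0, -0.0, -89.7]
force: [-0.1, -0.4, 0.1]
opening: 0.0852
clock: 35.27
tool_pos: [0.4518, 0.0439, 0.1472]
orientation: [-179.7, 0.1, -89.7]
force: [0.8, 0.4, 0.7]
opening: 0.087
clock: 35.93
tool_pos: [0.5508, 0.1463, 0.2227]
orientation: [-180.0, 0.0, -89.6]
force: [0.4, -0.9, -0.3]
opening: 0.0866
clock: 36.6
tool_pos: [0.5981, 0.2434, 0.2227]
orientation: [179.9, -0.0, -89.7]
force: [-0.2, 0.0, 0.2]
opening: 0.0871
36.7
```

View pics/s7.png

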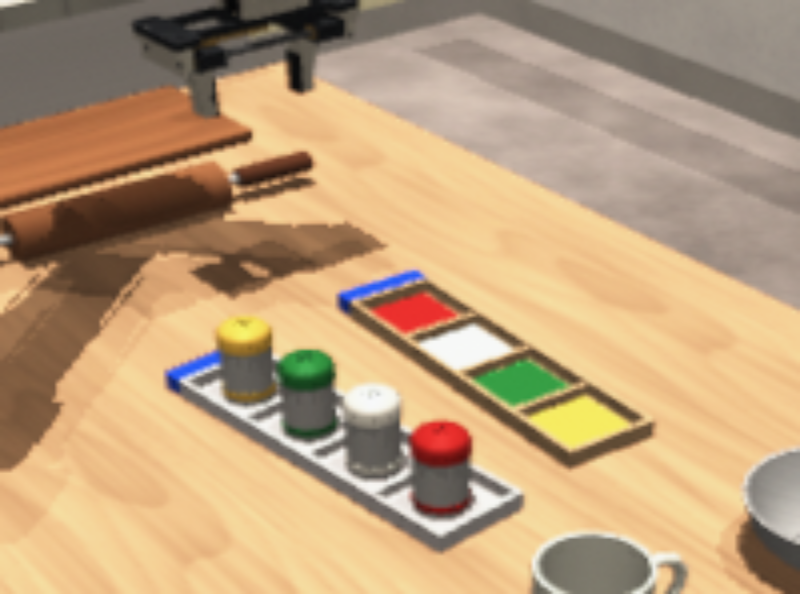

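View pics/t7.png

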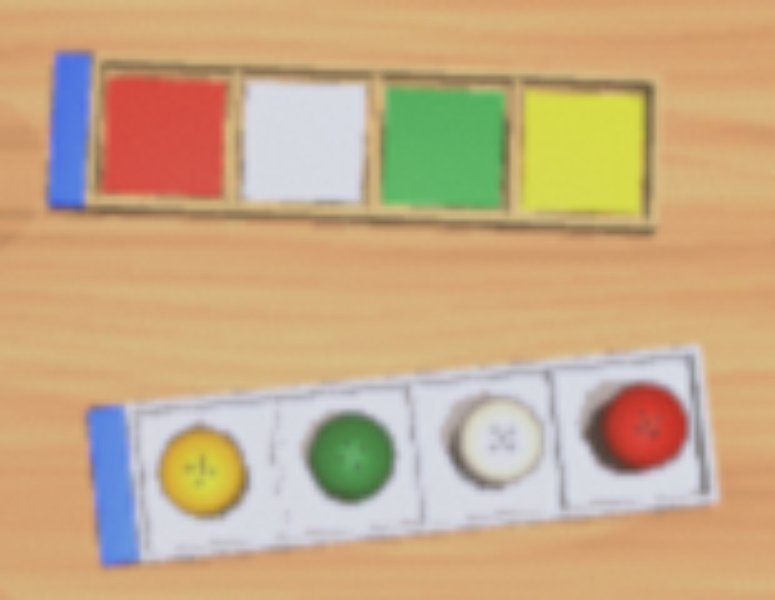

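The side view shows four upright shakers in the tray. From blue they are yellow (245,360), green (307,390), white (372,430) and red (440,465). The top view confirms one per compartment, well away from the walls, and the carrier is empty. The gripper is clear, so I'm handing in.

Run:
```python
from plant import workorder
print(workorder.close_job())
```

```text
the job is handed in; nothing more can be done
None
```

All four shakers are now in the aluminium tray in reverse order, and the job is handed in. From the tray's blue end they stand yellow, green, white, red; on the carrier they stood red, white, green, yellow from its blue end.

- **Final pictures:** both views, taken at 36.7 s of the 109 s allowed, show the shakers upright, one to a compartment and clear of the walls. The gripper was open and well away. I judged the shakers flat by eye, and by the vertical force coming up as each was set down (red's contact was fainter than the others').
- **Forces:** the wrist force readings at the end of each call stayed within a few newtons.
- **Left alone:** I never moved near the mug or the bowl. The gripper passed over the rolling pin once, well above it. I did not measure any of the three afterwards.
- **Disagreements:** none of the final checks failed. Early on, the carrier's length measured from the top view came out about 6 mm short. I relied on its blue block and the lid positions instead, which agreed with each other.

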